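Slide the condiment tray home under the serving shelf

TASK

Take the long-handled condiment tray by its wooden grip and slide it along the counter, without lifting it, squarely under the low serving shelf until its nose meets the spring buffer hidden underneath; press the buffer with about 8 newtons (never as much as 13), then let go so that the tray stays resting against the buffer. Tray and pots must not touch the shelf or its legs, the pots must stay upright in the tray, keep the gripper and arm off the shelf and the buffer, and leave everything else where it is.

Things in the scene. Friction and masses are not known exactly. Their poses are not given: they have to be found in the camera images.
- tray: Shallow open steel tray with a long handle, on the counter, 0.35 to 0.7 kg; with its pots it drags with an unknown 2 to 10 N. Origin: underside, centre of the pan. Pan 140 mm (x) by 150 mm (y), walls 24 high, 4 thick, floor 4 thick. Its +y is the nose, which goes in first (nose edge at y = +75). The handle runs to -y: a stem 14 mm wide, 6 to 14 mm above the counter, to the grip.
- tray_grip (a point): Centre of the tray's upright wooden grip, in the tray's frame at y = -185 mm, 37 mm above the counter. The grip is 14 mm thick (tray's x), 50 mm long (tray's y), from 10 to 52 mm above the counter. Axes as the tray's.
- shelf: Low steel serving shelf fixed to the counter, open below. Origin on the counter. Board 220 mm (x) by 220 mm (y), from y = -95 to +125; underside 62 mm, top 77 mm above the counter. Four square 14 mm legs at x = +-100, y = -75 and +105 (186 mm clear between). The tray goes in along the shelf's +y, its own +y the same way, centred on the shelf's y axis.
- shelf_mouth (a point): Point on the counter below the middle of the shelf's entrance edge (shelf's y = -95 mm). Axes as the shelf's; +y leads in under the shelf.
- buffer_base: Grey housing fixed behind the shelf, square to it, 90 mm (x) by 80 mm (y) by 52 mm high. Origin on the counter, 165 mm along the shelf's +y from the shelf's origin; the box spans y = -15 to +65. It carries a damped spring plunger (40 N per m/s) that gives 1 mm per 0.9 N, at most 25 mm. A released tray is pushed back a few mm until its drag holds it.
- buffer_port (a point): Where the plunger leaves the housing, 18 mm above the counter. Its rubber face (60 mm wide, 8 to 28 mm above the counter) rests hidden under the shelf, 60 to 100 mm along the shelf's +y from the shelf's origin, set differently each time and not measured: find it by feel. What the tool feels is the spring's push plus the tray's drag.
- pot_a: Squat steel lidded pot standing loose in the tray, 62 mm across, 41 mm high (top 45 mm above the counter), about 0.09 kg; origin at its underside, 36 mm nearer the handle than the pan's centre and within 20 mm of the tray's centre line.
- pot_b: The same kind of pot, 36 mm nearer the nose than the pan's centre; origin at its underside.
- bowls: stack of four shallow paper bowls, 100 mm across, 68 mm high, standing on top of the shelf; origin at its underside. Leave alone.
- jar: small glass jar with steel cap, 48 mm across, 70 mm high, on top of the shelf; origin at its underside. Leave alone.
- squeeze: black squeeze bottle with a pointed nozzle, 54 mm across, 165 mm high; origin at its underside. Leave alone.
- shaker: steel spice shaker, 44 mm across, 80 mm high; origin at its underside. Leave alone.
- plate: small white plate, 120 mm across, 16 mm high; origin at its underside. Leave alone.
- cup: white paper cup, 76 mm across, 70 mm high; origin at its underside. Leave alone.
- spoon: serving spoon lying on the counter, origin about its middle. Leave alone.
There are look-alikes about, which are no part of the job. Leave any blue, orange or yellow look-alike of the pot_b alone.

How it is judged:
By the outcome, as a careful person would: the job done as asked, in the order asked, and still so for the second after the job is handed in, with the robot touching nothing.
It also fails if it takes over 61 s, if anything falls off the work surface, if the arm or the gripper's body presses on something with over 40 N, if the wrist force passes 120 N, or if a joint passes its speed limit or range.

ROBOT

A 6-joint arm with a two-finger parallel gripper is mounted at the origin on the work surface. World frame = base frame: x ahead of the robot, y to its left, z up, the work surface at z = 0. Lengths are in m, angles in rad, forces in N, time in s.
With the tool pointing down it reaches from about 0.225 to 0.875 m from the base axis. Payload 3.4 kg.
Tool frame: the origin (TCP) lies midway between the tips of the shut fingers; the grasp point (between the pads) lies 19 mm behind it (manip.pinch_z is the z of the grasp point in the tool frame, in m); z points along the fingers, x is the direction in which the jaws open and shut, and the axes are right-handed (so a half turn about z gives the same grasp; the last joint's range is limited). The gripper opens to 85 mm and grips with 20 to 120 N. Pads are 22 mm wide; open, the fingers measure 114 mm over their backs; the gripper's body (76 mm by 85 mm) begins 54 mm behind the grasp point. The pads swing forward as they close: fully open they stand 13 mm farther back than shut.
Start: joints at [-1.383, 0.276, 1.505, -0, 1.361, -0.121], TCP at [0.175, -0.548, 0.207] pointing down, gripper open.
Joint ranges: [-2.89, 2.89], [-0.75, 2.08], [0.22, 2.7], [-1.18, 4.32], [0.11, 2.71], [-2.7, 2.7]. Speed limits (rad/s): [2.57, 2.57, 3.14, 3.14, 3.14, 3.14].

INTERFACE

Orientations are given as a unit quaternion [w, x, y, z].
In Python, from rig import manip gives the robot as it stands. The module is installed in compiled form; this text tells all that it offers.
- The arm moves only by the tool drive_tool, never from a script. Its argument "steps" is a list of rows, each a list of 5 numbers: the shift along the tool's x, y, z in mm, then the turn about the tool's z in rad, then the gripper command: -1 is shut, 1 is fully open, values between are in proportion. A call has 1 to 5 rows; each row is the pose to reach, as a shift and turn from the pose measured when the call began, along the tool's axes at that moment; what a row does not reach only later rows make up. A row lasts 1/10 s, in which the tool goes at most 50 mm and 8.59 degrees, less where a joint would pass 70% of its speed; a pose out of reach is approached as far as the arm can. A call with a gripper value outside its range is refused whole. The fingers move at their own pace and stop on an object; "squeeze" is the grip in N (left out, the last holds). Time passes only in rows, so rows that repeat a pose let the fingers close. It gives the time, the measured TCP pose, the force and the opening at its end, in the units of the state.
- manip.get_state(): the state, without advancing time (a new reading comes with each control period).
- manip.get_image(name): name is "side" or "top" or "wrist"; returns the picture (480x640x3 uint8, blue, green, red); there is no depth.
- manip.get_calibration(name): a dict with "camera_matrix" (3x3 intrinsics, pixels), "rvec" (rotation vector, rad) and "tvec" (3), from world to camera coordinates, as OpenCV has them. Camera axes: x right, y down, z forward; pixel columns grow to the right and rows downward; lengths in m; the calibration is good to about 2 mm. A picture is of the moment at which its call begins: read the wrist's pose just before it. get_calibration takes no time and is no camera call; for the wrist camera it gives the pose at the moment of the call.
- manip.sign_off(): hands the job in, once; it reports no verdict.
Trained networks look in the newest picture that a camera, given by its name, has taken for a name from the list of things; names that differ only in an ending like _2 or _b are one class to them, and where a whole thing is asked for, a point or a joint stands for the part that bears it (a point fixed in the world has none). Each returns a list of dicts, best first, with "conf" (0 to 1); they miss things now and then, are a little off and sometimes report something else, mostly with a low value. They report only what shows in the picture. A call takes as long as a camera call. They do not tell look-alikes from the thing itself.
- manip.masks_of(camera, name): "pixels" (480x640 bool, what is visible of it) and "location" ([column, row] in pixels, amid what is visible of it).
The state is a dict: "clock": time; "qpos": joint angles; "qd": joint speeds; "effort": joint torques, N m; "position": TCP position; "ee_rot": TCP orientation; "contact_force": force on the tool from outside, world axes, zero at the start; "moment": the same for the moment, N m; "width": finger opening in m.
Only numpy, scipy, OpenCV 4.12 (cv2) and the standard library are available. Lean on these libraries where they do the work, as an engineer would, in place of code of your own. Each camera call takes 0.05 s, during which the arm holds its last target.

## Working session

There is one attempt and no reset: what is moved stays moved. The work goes in short steps, Python scripts to look and compute and a tool call to move; the robot and the scene stay as the last step left them, time stands still between calls to the robot, and variables do not carry over. Pictures are saved under pics/ and viewed, and the job is handed in when it is done.

Besides the shell and the picture viewer there is one more tool, called by a JSON object that holds its "method" and its "body". drive_tool: Moves the arm, as the interface text tells. Its arguments: {"type":"object","properties":{"steps":{"type":"array","items":{"type":"array","items":{"type":"number"}}},"squeeze":{"type":"number"}},"required":["steps"]}

```bash
mkdir -p pics; python3 - <<'E'
from rig import manip
import cv2,numpy as np
for n in ['top','side','wrist']:
    im=manip.get_image(n); cv2.imwrite(f'pics/{n}0.png',im)
    c=manip.get_calibration(n); print(n,np.round(c['camera_matrix'],1).tolist(),np.round(c['rvec'],4),np.round(c['tvec'],4))
print(manip.get_state(), manip.pinch_z)
E
```

```text
top [[540.0, 0.0, 330.2], [0.0, 540.0, 235.5], [0.0, 0.0, 1.0]] [ 2.189  -2.1828  0.0893] [-0.0303  0.5443  1.1744]
side [[529.3, 0.0, 310.2], [0.0, 529.3, 237.0], [0.0, 0.0, 1.0]] [ 0.4192 -2.8178  1.0399] [0.5347 0.1873 0.9206]
wrist [[346.9, 0.0, 325.3], [0.0, 346.9, 235.3], [0.0, 0.0, 1.0]] [-2.3566  1.7223  0.2302] [-0.5727 -0.0337  0.3781]
{'clock': 0.15, 'qpos': array([-1.38297532e+00,  2.76424834e-01,  1.50580615e+00,  3.83643755e-06,
        1.36068560e+00, -1.21013303e-01]), 'qd': array([ 0.00066204, -0.00105097, -0.00322361, -0.00141353, -0.00064027,
        0.00111413]), 'effort': array([ 1.10750338e-03, -4.17145872e+01, -2.46032292e+01, -1.37812526e-04,
        7.62839976e-03, -1.00931410e-05]), 'position': array([ 0.17468297, -0.54739806,  0.20586706]), 'ee_rot': array([-4.53558554e-04,  8.07448750e-01, -5.89937351e-01, -4.82173007e-04]), 'contact_force': array([ 0.3718612 , -0.12244948, -0.68061956]), 'moment': array([ 0.03128592,  0.04296356, -0.02145382]), 'width': 0.08549833185470514} -0.0187
```

View pics/top0.png

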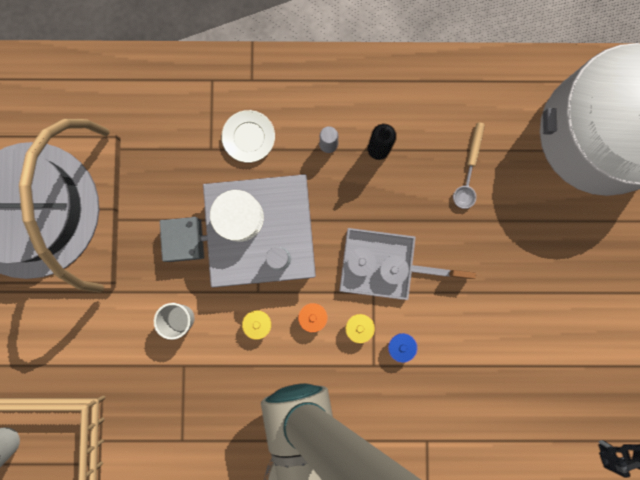

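View pics/side0.png

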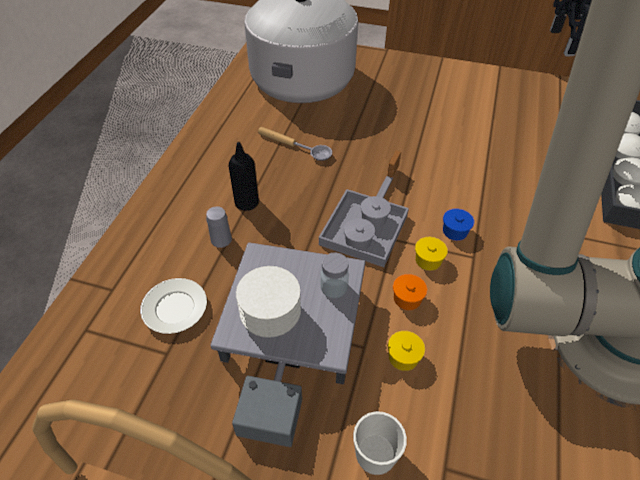

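View pics/wrist0.png

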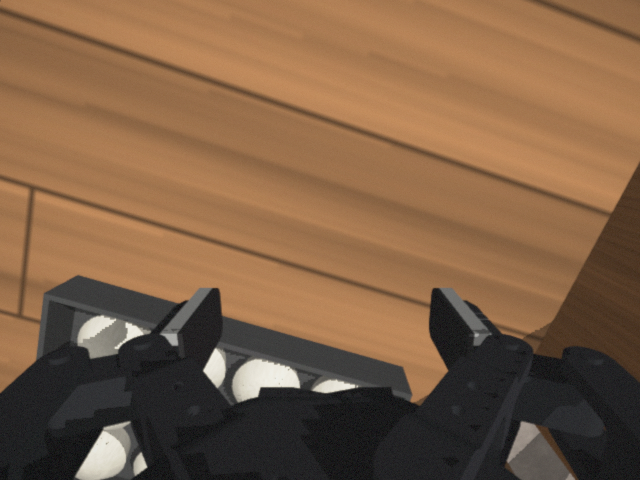

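```bash
cat > h.py <<'E'
from rig import manip
import cv2,numpy as np
def cal(n):
    c=manip.get_calibration(n);K=np.array(c['camera_matrix']);R,_=cv2.Rodrigues(np.array(c['rvec']));return K,R,np.array(c['tvec']).ravel()
def toplane(n,uv,z,c=None):
    K,R,t=c or cal(n); uv=np.atleast_2d(np.asarray(uv,float))
    d=(R.T@np.linalg.inv(K)@np.c_[uv,np.ones(len(uv))].T).T; o=-R.T@t
    return (o+d*((z-o[2])/d[:,2])[:,None])[:,:2]
def proj(n,p,c=None):
    K,R,t=c or cal(n); q=K@(R@np.atleast_2d(p).T+t[:,None]); return (q[:2]/q[2]).T
E
python3 - <<'E'
from h import *
for n in ['top','side']:
    im=manip.get_image(n); 
    for o in ['tray','tray_grip','shelf','buffer_base','pot_b']:
        r=manip.masks_of(n,o)
        ov=[]
        for m in r[:5]: 
            p=m['pixels']; print(n,o,round(m['conf'],2),np.round(m['location']),p.sum())
        if r and o in('tray','shelf','buffer_base'):
            np.save(f'{n}_{o}.npy',r[0]['pixels'])
            cs,_=cv2.findContours(r[0]['pixels'].astype(np.uint8),0,1); 
            c=max(cs,key=cv2.contourArea)
            print(cv2.approxPolyDP(cv2.convexHull(c),3,True).reshape(-1,2).tolist())
    if n=='top':
        raw=im.copy()
        cv2.imwrite('pics/topcrop.png',cv2.resize(im[160:370,150:490],None,fx=2.35,fy=2.35,interpolation=2))
    else: cv2.imwrite('pics/sidecrop.png',cv2.resize(im[140:450,200:480],None,fx=1.9,fy=1.9,interpolation=2))
E
```

```text
top tray 0.6 [379. 268.] 3533
[[348, 228], [412, 236], [475, 273], [475, 278], [407, 299], [340, 290]]
top tray_grip 0.7 [381. 267.] 3618
top shelf 0.56 [268. 236.] 8159
[[305, 176], [314, 276], [213, 286], [204, 186]]
top buffer_base 0.82 [181. 237.] 1783
[[198, 218], [207, 237], [204, 256], [164, 261], [160, 221]]
top pot_b 0.92 [402. 348.] 665
top pot_b 0.9 [361. 263.] 580
top pot_b 0.85 [392. 271.] 691
top pot_b 0.72 [257. 324.] 654
top pot_b 0.65 [314. 317.] 652
side tray 0.78 [373. 227.] 3103
[[346, 190], [407, 208], [383, 265], [319, 241]]
side tray_grip 0.65 [377. 227.] 3376
side shelf 0.71 [304. 322.] 10053
[[248, 243], [364, 261], [348, 367], [342, 383], [223, 361], [211, 346]]
side buffer_base 0.87 [265. 408.] 4022
[[266, 359], [300, 365], [301, 403], [290, 446], [237, 435], [233, 426], [245, 378]]
side pot_b 0.94 [429. 255.] 872
side pot_b 0.92 [410. 289.] 963
side pot_b 0.9 [460. 224.] 804
side pot_b 0.84 [357. 232.] 781
side pot_b 0.82 [402. 349.] 1183
```

View pics/topcrop.png

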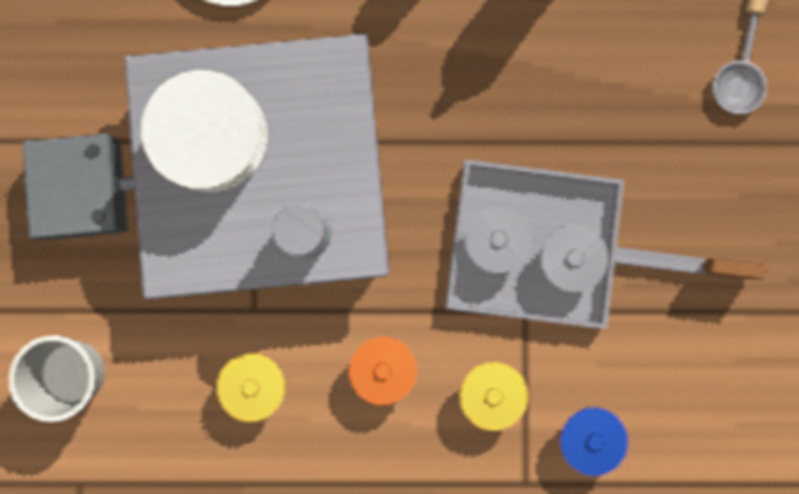

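View pics/sidecrop.png

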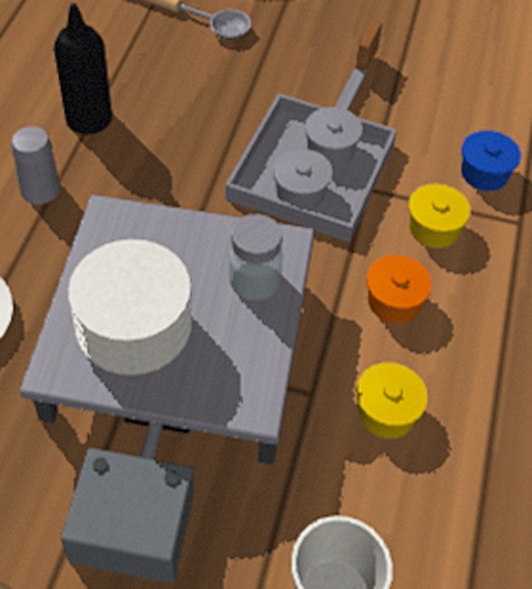

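```bash
cat > fit.py <<'E'
from h import *
from scipy.optimize import least_squares
def fit(obs,model):  # obs list of (cam, uv Nx2); model Nx3; returns x,y,yaw
    def T(p): 
        c,s=np.cos(p[2]),np.sin(p[2]); return np.c_[model[:,0]*c-model[:,1]*s+p[0],model[:,0]*s+model[:,1]*c+p[1],model[:,2]]
    cs={n:cal(n) for n,_ in obs}
    f=lambda p:np.concatenate([(proj(n,T(p)[~np.isnan(uv[:,0])],cs[n])-uv[~np.isnan(uv[:,0])]).ravel() for n,uv in obs])
    best=None
    r=least_squares(f,[0.4,-0.1,0.0],loss='soft_l1')
    return r.x,f(r.x)
E
python3 - <<'E'
from fit import *
a=np.array
top=lambda l:a(l)/2.35+[150,160]
side=lambda l:a(l)/1.9+[200,140]
# tray: +y nose -> left (+y world). +x -> up in image. order: nose/+x, handle/+x, handle/-x, nose/-x
M=a([[.07,.075,.024],[.07,-.075,.024],[-.07,-.075,.024],[-.07,.075,.024]])
tt=top([(465,161),(622,181),(606,327),(447,310)]); ts=side([(227,187),(279,97),(395,130),(350,230)])
S=a([[.11,.125,.077],[.11,-.095,.077],[-.11,-.095,.077],[-.11,.125,.077]])
st=top([(126,57),(367,35),(387,274),(144,298)]); ss=side([(23,393),(91,198),(313,230),(278,438)])
for nm,m,t,s in[('tray',M,tt,ts),('shelf',S,st,ss)]:
    for o in([('top',t)],[('side',s)],[('top',t),('side',s)]):
        x,r=fit(o,m); print(nm,[k[0] for k in o],np.round(x,4),np.round(r,1))
# grip ends, top z=.052
g=top([(707,266),(765,270)]); print(toplane('top',g,.052))
p=top([(499,239),(574,258)]); print('pots',toplane('top',p,.048))
p=side([(303,172),(334,128)]); print('pots',toplane('side',p,.047))
E
```

```text
tray ['top'] [ 0.4815 -0.1334 -0.1164] [-0.4 -0.   0.3 -0.5  0.2  0.7 -0.1 -0.2]
tray ['side'] [ 0.4829 -0.1286 -0.126 ] [-1.3  0.  -0.7 -1.1  0.8  0.7  0.9 -0. ]
tray ['top', 'side'] [ 0.482  -0.1317 -0.1186] [-1.  -0.3 -0.4 -0.6 -0.6  0.6 -1.  -0.5 -0.3 -0.8 -0.2 -1.9  1.3 -0.5
  2.1 -1.2]
shelf ['top'] [0.5522 0.1067 0.0948] [-0.6 -0.7  0.2 -0.7  1.   1.  -0.4  0.5]
shelf ['side'] [0.5529 0.1104 0.102 ] [-2.5  0.1 -0.7 -1.9  1.1 -1.   1.1  1.1]
shelf ['top', 'side'] [0.5526 0.1086 0.1001] [-1.8 -0.6 -1.  -1.1  0.3  0.5 -1.   0.6 -2.  -0.9 -0.1 -2.7  1.5 -1.6
  1.4  0.2]
[[ 0.46166897 -0.28782722]
 [ 0.45816185 -0.3408308 ]]
pots [[ 0.4858998  -0.0980758 ]
 [ 0.46869067 -0.16679763]]
pots [[ 0.48486556 -0.08682523]
 [ 0.46790016 -0.15719848]]
```

{"method": "drive_tool", "body": {"steps": [[-17, -41, 0, -0.14, 1], [-34, -82, 0, -0.28, 1], [-51, -123, 0, -0.42, 1], [-68, -164, 0, -0.56, 1], [-85, -205, 0, -0.7, 1]], "squeeze": 60}}

```text
clock: 1.25
position: [0.3454, -0.4034, 0.2067]
ee_rot: [0.0, 0.962, -0.275, 0.0]
contact_force: [0.2, -1.1, 0.1]
width: 0.0857
```

```bash
cat >> h.py <<'E'
from scipy.spatial.transform import Rotation
def tool():
    s=manip.get_state(); q=s['ee_rot']; return s['position'],Rotation.from_quat([q[1],q[2],q[3],q[0]]).as_matrix(),s
def need(xy,yaw,z=None):
    p,R,s=tool(); d=np.array([xy[0],xy[1],p[2] if z is None else z])-p
    a=np.arctan2(R[1,0],R[0,0]); print('TCP',np.round(p*1000,1),'yaw',round(a,4),'shift mm',np.round(R.T@d*1000,1),'turn',round(-(yaw-a),4),'F',np.round(s['contact_force'],2),'w',round(s['width'],4),'t',round(s['clock'],2))
E
python3 - <<'E'
from h import *
need((.460,-.3155),-.1165,.15)
p,R,s=tool()
K,Rc,t=cal('wrist'); print('cam in tool',R.T@(-Rc.T@t-p))
print('spoon',toplane('top',[[465,197],[477,125]],.01),'squeeze',toplane('top',[[378,152]],.0))
E
```

```text
TCP [ 345.4 -403.4  206.7] yaw -0.5566 shift mm [  50.8 -135.2   56.7] turn -0.4401 F [ 0.17 -1.09  0.06] w 0.0857 t 1.25
cam in tool [-0.00130224 -0.06752553 -0.16762864]
spoon [[ 0.6329277  -0.33177286]
 [ 0.79796259 -0.36176529]] squeeze [[ 0.73714303 -0.13742186]]
```

{"method": "drive_tool", "body": {"steps": [[12, -33, 12, -0.1, 1], [25, -67, 25, -0.2, 1], [38, -100, 40, -0.3, 1], [51, -135, 50, -0.44, 1], [51, -135, 50, -0.44, 1]]}}

```text
clock: 1.75
position: [0.4623, -0.3122, 0.1551]
ee_rot: [-0.001, 0.998, -0.055, -0.0]
contact_force: [-0.2, 0.1, -0.2]
width: 0.0856
```

```bash
python3 - <<'E'
from h import *
need((.460,-.3155),-.1165,.15)
im=manip.get_image('wrist'); cv2.imwrite('pics/w1.png',im)
for n in('tray_grip','tray'):
  for m in manip.masks_of('wrist',n): print(n,m['conf'],m['location'],m['pixels'].sum())
# expected grip corners
for dx in(-.007,.007):
  for dy in(-.025,.025):
    print(dx,dy,proj('wrist',[[.460+dx*np.cos(-.1165)-dy*np.sin(-.1165),-.3155+dx*np.sin(-.1165)+dy*np.cos(-.1165),.052]]))
E
```

```text
TCP [ 462.3 -312.2  155.1] yaw -0.1108 shift mm [-2.   3.5  5.1] turn 0.0057 F [-0.2   0.15 -0.18] w 0.0856 t 1.75
tray_grip 0.62 [332.3, 72.0] 14529
tray 0.88 [334.3, 72.9] 14409
-0.007 -0.025 [[317.71704511 256.35201573]]
-0.007 0.025 [[317.30941193 196.29846965]]
0.007 -0.025 [[334.63031551 256.34185938]]
0.007 0.025 [[335.03708536 196.28663433]]
```

View pics/w1.png

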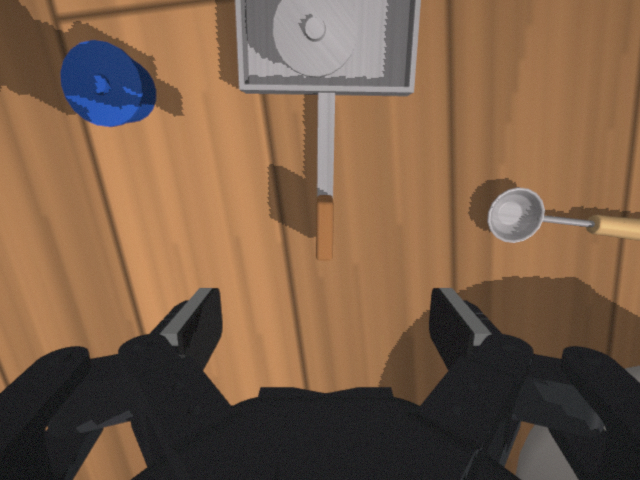

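{"method": "drive_tool", "body": {"steps": [[-1, 1, 20, 0.002, 1], [-2, 3, 50, 0.005, 1], [-3, 4, 85, 0.006, 1], [-3, 4, 115, 0.006, 1], [-3, 4, 130, 0.006, 1]]}}

```text
clock: 2.4
position: [0.454, -0.3202, 0.025]
ee_rot: [-0.0, 0.998, -0.063, -0.001]
contact_force: [0.2, -0.6, -0.0]
width: 0.0853
```

```bash
python3 - <<'E'
from h import *
need((.460,-.3155),-.1165,.0195)
im=manip.get_image('wrist'); cv2.imwrite('pics/w2.png',im)
E
```

```text
TCP [ 454.  -320.2   25. ] yaw -0.126 shift mm [ 5.4 -5.4  5.5] turn -0.0095 F [ 0.19 -0.58 -0.  ] w 0.0853 t 2.4
```

View pics/w2.png

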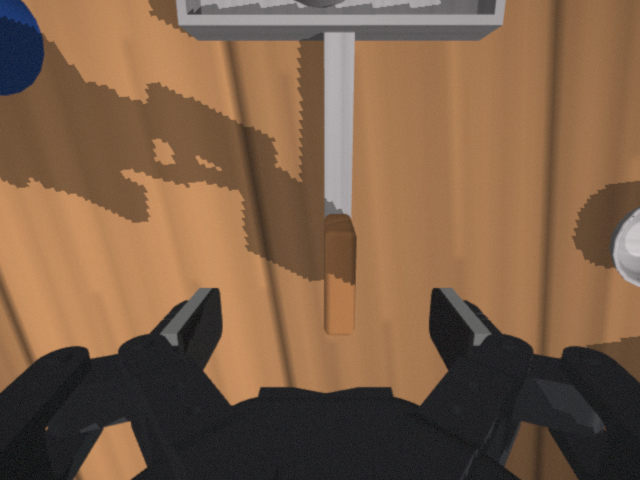

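```bash
python3 - <<'E'
from h import *
print(toplane('wrist',[[340,220],[340,330],[340,35]],.052)[:2], toplane('wrist',[[339,40],[338,210]],.014))
need((.460,-.3155),-.1165,.0195)
E
```

```text
[[ 0.46343693 -0.28399179]
 [ 0.45763173 -0.33420574]] [[ 0.47307109 -0.20846423]
 [ 0.4633866  -0.28719622]]
TCP [ 453.3 -319.5   23.5] yaw -0.1259 shift mm [ 6.2 -4.8  4. ] turn -0.0094 F [-0.34  1.02 -1.13] w 0.0854 t 2.45
```

{"method": "drive_tool", "body": {"steps": [[3, -4, 2, -0.004, 1], [6, -7, 4, -0.007, 1], [6, -7, 4, -0.007, 1], [6, -7, 4, -0.007, 1], [6, -7, 4, -0.007, 1]]}}

```text
clock: 2.95
position: [0.4606, -0.3136, 0.0203]
ee_rot: [-0.001, 0.998, -0.059, -0.002]
contact_force: [0.1, -0.7, 0.1]
width: 0.0857
```

```bash
python3 - <<'E'
from h import *
need((.460,-.313),-.1165,.0195)
E
```

```text
TCP [ 460.6 -313.6   20.3] yaw -0.1187 shift mm [-0.7 -0.6  0.8] turn -0.0022 F [ 0.09 -0.69  0.08] w 0.0857 t 2.95
```

Positioned; close on the grip.

{"method": "drive_tool", "body": {"steps": [[0, 0, 0, 0, 0.3], [0, 0, 0, 0, -0.1], [0, 0, 0, 0, -0.5], [0, 0, 0, 0, -0.8], [0, 0, 0, 0, -1]], "squeeze": 60}}

```text
clock: 3.45
position: [0.4606, -0.3137, 0.0203]
ee_rot: [-0.0, 0.998, -0.059, -0.002]
contact_force: [-1.0, -0.8, 1.7]
width: 0.0124
```

{"method": "drive_tool", "body": {"steps": [[0, 0, 0, 0, -1], [0, 0, 0, 0, -1], [0, 0, 0, 0, -1], [0, 0, 0, 0, -1], [0, 0, 0, 0, -1]]}}

```text
clock: 3.95
position: [0.4608, -0.3137, 0.0205]
ee_rot: [-0.0, 0.998, -0.059, -0.002]
contact_force: [-0.4, 0.8, 4.3]
width: 0.0117
```

```bash
python3 - <<'E'
from h import *
need((.460,-.313),-.1165,.0195)
c=manip.get_image('wrist'); cv2.imwrite('pics/w3.png',c)
t=manip.get_image('top'); cv2.imwrite('pics/t3.png',cv2.resize(t[160:370,150:490],None,fx=2.35,fy=2.35,interpolation=2))
E
```

```text
TCP [ 460.8 -313.7   20.5] yaw -0.1189 shift mm [-0.8 -0.6  1. ] turn -0.0024 F [-0.4   0.77  4.33] w 0.0117 t 3.95
```

View pics/w3.png

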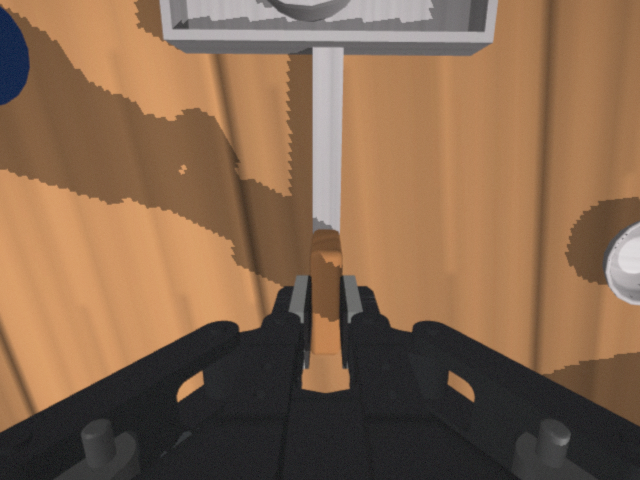

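View pics/t3.png

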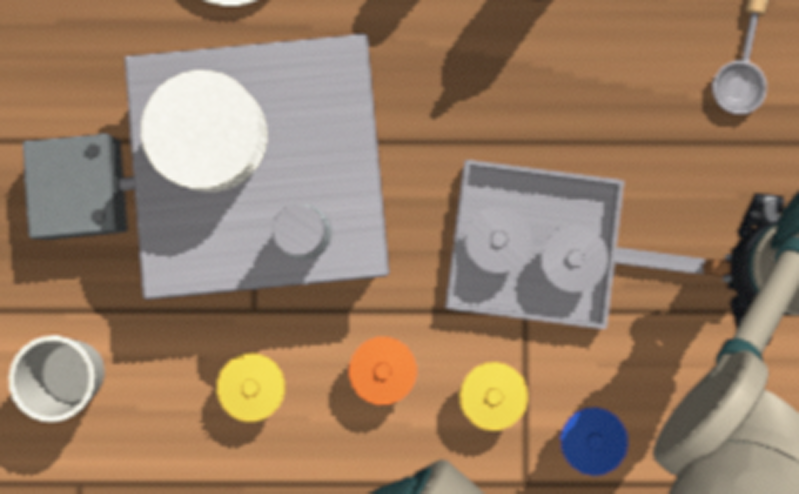

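{"method": "drive_tool", "body": {"steps": [[0, 0, 0, 0, -1], [0, 0, 0, 0, -1], [1, 0, 0, 0, -1], [3, -1, 0, -0.004, -1], [6, -2, 0, -0.01, -1]], "squeeze": 110}}

```text
clock: 4.55
position: [0.466, -0.3136, 0.0206]
ee_rot: [0.001, 0.999, -0.053, -0.003]
contact_force: [-5.1, -3.1, 5.0]
width: 0.0098
```

{"method": "drive_tool", "body": {"steps": [[4, -1, 0, -0.007, -1], [9, -3, 0, -0.015, -1], [14, -5, 0, -0.024, -1], [19, -7, 0, -0.033, -1], [24, -9, 0, -0.042, -1]]}}

```text
clock: 5.05
position: [0.4889, -0.3077, 0.0203]
ee_rot: [0.001, 1.0, -0.03, -0.005]
contact_force: [-7.2, -2.9, 5.0]
width: 0.0097
```

```bash
python3 - <<'E'
from h import *
need((.5903,-.2802),.097,.0205)
print(tool()[2]['moment'])
c=manip.get_image('wrist'); cv2.imwrite('pics/w4.png',c)
E
```

```text
TCP [ 488.9 -307.7   20.3] yaw -0.06 shift mm [ 99.5 -33.5  -1.2] turn -0.157 F [-7.2  -2.94  5.01] w 0.0097 t 5.05
[-0.33536565  0.94289973  0.59394948]
```

View pics/w4.png

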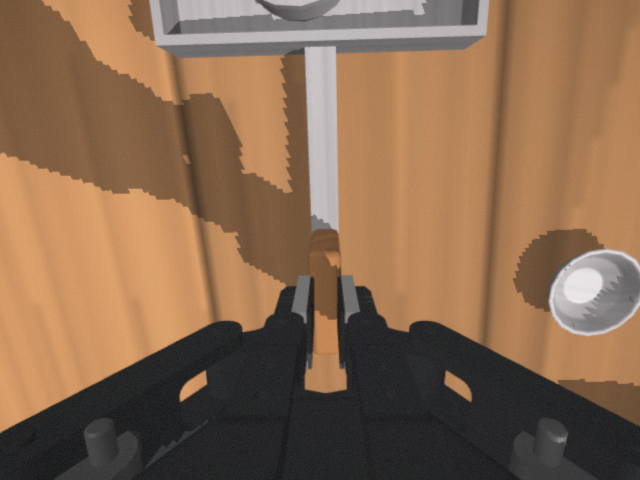

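{"method": "drive_tool", "body": {"steps": [[5, -4, 0, -0.01, -1], [10, -8, 0, -0.02, -1], [15, -12, 0, -0.03, -1], [20, -16, 0, -0.04, -1], [25, -19, 0, -0.05, -1]]}}

```text
clock: 5.6
position: [0.5154, -0.2914, 0.0205]
ee_rot: [0.003, 1.0, -0.003, -0.005]
contact_force: [-5.0, -4.9, 5.5]
width: 0.01
```

{"method": "drive_tool", "body": {"steps": [[5, -2, 0, -0.01, -1], [10, -4, 0, -0.02, -1], [15, -6, 0, -0.03, -1], [20, -8, 0, -0.04, -1], [25, -10, 0, -0.05, -1]]}}

```text
clock: 6.1
position: [0.5389, -0.2825, 0.0203]
ee_rot: [0.003, 1.0, 0.023, -0.007]
contact_force: [-6.2, -4.4, 5.4]
width: 0.0099
```

```bash
python3 - <<'E'
from h import *
need((.5903,-.2802),.097,.0205)
print(tool()[2]['moment'])
c=manip.get_image('wrist'); cv2.imwrite('pics/w5.png',c)
t=manip.get_image('top'); cv2.imwrite('pics/t5.png',cv2.resize(t[160:370,150:490],None,fx=2.35,fy=2.35,interpolation=2))
E
```

```text
TCP [ 538.9 -282.5   20.3] yaw 0.0467 shift mm [51.5  0.1 -1. ] turn -0.0503 F [-6.18 -4.35  5.39] w 0.0099 t 6.1
[-0.46007336  0.92869651  0.64665905]
```

View pics/w5.png

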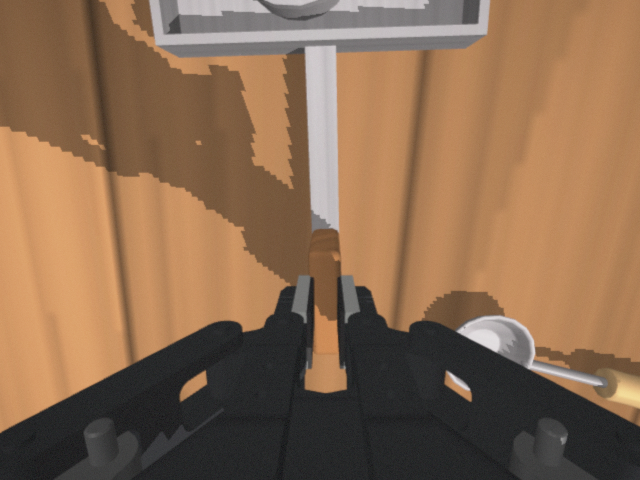

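View pics/t5.png

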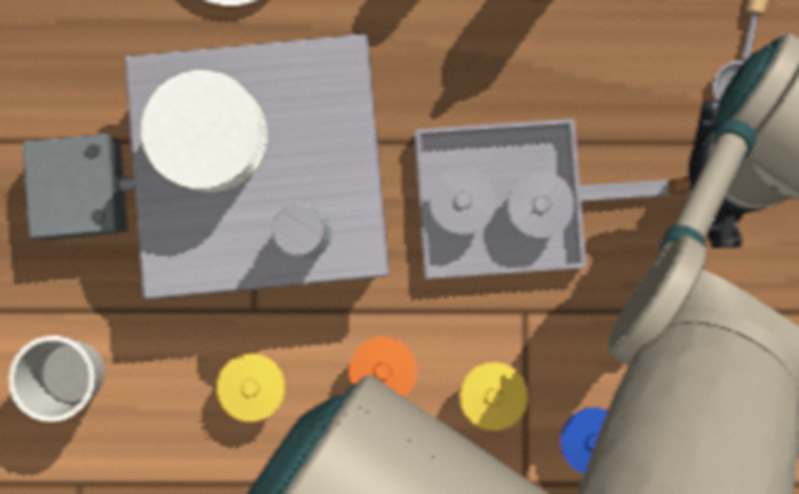

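```bash
cat > rel.py <<'E'
from fit import *
SH=np.array([.5525,.1075,.097])
def trayfit(cr,cam='top',sc=2.35,off=(150,160)):
    M=np.array([[.07,.075,.024],[.07,-.075,.024],[-.07,-.075,.024],[-.07,.075,.024]])
    x,r=fit([(cam,np.array(cr)/sc+off)],M); c,s=np.cos(SH[2]),np.sin(SH[2]); d=x[:2]-SH[:2]
    print('tray',np.round(x,4),'res',np.round(r,1),'in shelf: x %.1f y %.1f mm yaw %.4f'%(1e3*(c*d[0]+s*d[1]),1e3*(-s*d[0]+c*d[1]),x[2]-SH[2])); return x
def rel():
    p,R,s=tool(); a=np.arctan2(R[1,0],R[0,0]); c,sn=np.cos(SH[2]),np.sin(SH[2]); d=p[:2]-SH[:2]
    F=s['contact_force']
    print('tool in shelf: x %.1f y %.1f yaw %.4f'%(1e3*(c*d[0]+sn*d[1]),1e3*(-sn*d[0]+c*d[1]),a-SH[2]),'F along %.2f side %.2f up %.2f'%(-sn*F[0]+c*F[1],c*F[0]+sn*F[1],F[2]),'t',round(s['clock'],2))
E
python3 - <<'E'
from rel import *
trayfit([(416,130),(575,120),(583,268),(425,280)]); rel()
E
```

```text
tray [ 0.5239 -0.1005  0.0646] res [-0.2 -0.  -0.3  0.1  0.8  0.4 -0.1 -0.5] in shelf: x -48.6 y -204.3 mm yaw -0.0324
tool in shelf: x -50.4 y -386.3 yaw -0.0507 F along -1.81 side -3.70 up 5.26 t 6.2
```

{"method": "drive_tool", "body": {"steps": [[5, 0, 0, -0.005, -1], [10, 0, 0, -0.01, -1], [15, 0, 0, -0.015, -1], [20, 0, 0, -0.02, -1], [25, 0, 0, -0.025, -1]]}}

```text
clock: 6.7
position: [0.562, -0.2799, 0.0192]
ee_rot: [0.002, 0.999, 0.037, -0.009]
contact_force: [-6.6, -0.5, 4.7]
width: 0.01
```

{"method": "drive_tool", "body": {"steps": [[5, 0, 0, -0.005, -1], [10, 0, 0, -0.01, -1], [15, 0, 0, -0.015, -1], [20, 0, 0, -0.019, -1], [23, 0, 0, -0.022, -1]]}}

```text
clock: 7.2
position: [0.5824, -0.2774, 0.0182]
ee_rot: [0.001, 0.999, 0.05, -0.012]
contact_force: [-6.6, -1.1, 5.7]
width: 0.0098
```

```bash
python3 - <<'E'
from rel import *
t=manip.get_image('top'); cv2.imwrite('pics/t6.png',cv2.resize(t[160:370,150:490],None,fx=2.35,fy=2.35,interpolation=2))
need((.5903,-.2802),.097,.0205);rel()
E
```

```text
TCP [ 582.9 -277.4   18.2] yaw 0.0993 shift mm [ 7.   3.6 -2.4] turn 0.0023 F [-5.24 -1.31  5.21] w 0.0101 t 7.25
tool in shelf: x -7.0 y -386.0 yaw 0.0023 F along -0.80 side -5.34 up 5.21 t 7.25
```

View pics/t6.png

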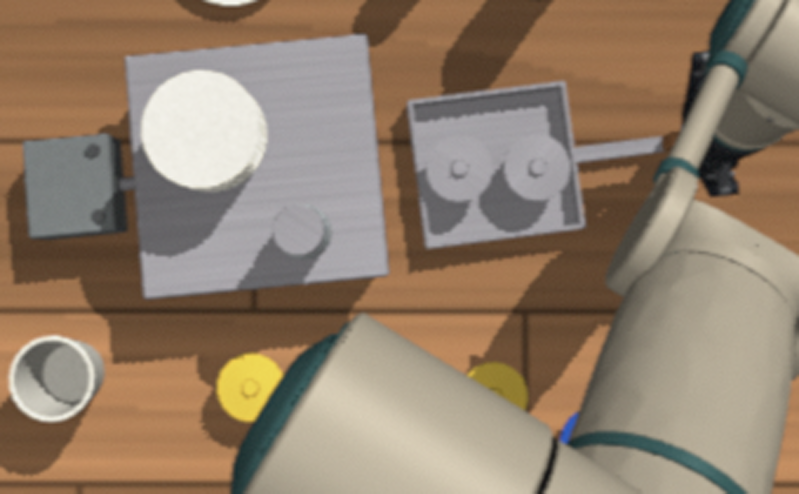

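```bash
python3 - <<'E'
from rel import *
trayfit([(410,102),(565,82),(583,227),(428,248)])
p,R,s=tool(); print(np.round(R,4), s['moment'], np.round(s['qpos'],3))
E
```

```text
tray [ 0.5566 -0.0976  0.1299] res [-0.8 -0.4  0.2 -0.3  1.2  0.5 -0.4  0.2] in shelf: x -15.8 y -204.5 mm yaw 0.0329
[[ 9.948e-01  9.910e-02 -2.390e-02]
 [ 9.910e-02 -9.951e-01 -3.100e-03]
 [-2.410e-02  7.000e-04 -9.997e-01]] [0.20267708 0.78725556 0.76901425] [-0.543  0.536  1.582 -0.017  1.042 -0.633]
```

{"method": "drive_tool", "body": {"steps": [[5, 0, 0, 0, -1], [10, 0, 0, 0, -1], [15, 0, -0.5, 0, -1], [19, 0, -0.5, 0, -1], [22, 0, -0.5, 0, -1]]}}

```text
clock: 7.75
position: [0.6021, -0.2743, 0.0177]
ee_rot: [0.0, 0.999, 0.051, -0.015]
contact_force: [-6.7, -1.2, 5.6]
width: 0.0097
```

{"method": "drive_tool", "body": {"steps": [[-3, 0, 0, 0, -1], [-6, 0, 0, 0, -1], [-9, 0, 0, 0, -1], [-12, 0, 0, 0, -1], [-15, 0, 0, 0, -1]]}}

```text
clock: 8.25
position: [0.5907, -0.2758, 0.0191]
ee_rot: [0.0, 0.999, 0.05, -0.011]
contact_force: [6.5, 2.5, 4.7]
width: 0.0099
```

```bash
python3 - <<'E'
from rel import *
t=manip.get_image('top'); cv2.imwrite('pics/t7.png',cv2.resize(t[160:370,150:490],None,fx=2.35,fy=2.35,interpolation=2))
need((.5903,-.2802),.097,.0205);rel()
print(np.round(tool()[1],4))
E
```

```text
TCP [ 590.1 -275.9   19.1] yaw 0.0992 shift mm [-0.3  4.3 -1.4] turn 0.0022 F [5.68 1.66 3.87] w 0.01 t 8.3
tool in shelf: x 0.3 y -385.2 yaw 0.0022 F along 1.10 side 5.81 up 3.87 t 8.3
[[ 9.948e-01  9.900e-02 -2.310e-02]
 [ 9.900e-02 -9.951e-01 -1.900e-03]
 [-2.320e-02 -4.000e-04 -9.997e-01]]
```

View pics/t7.png

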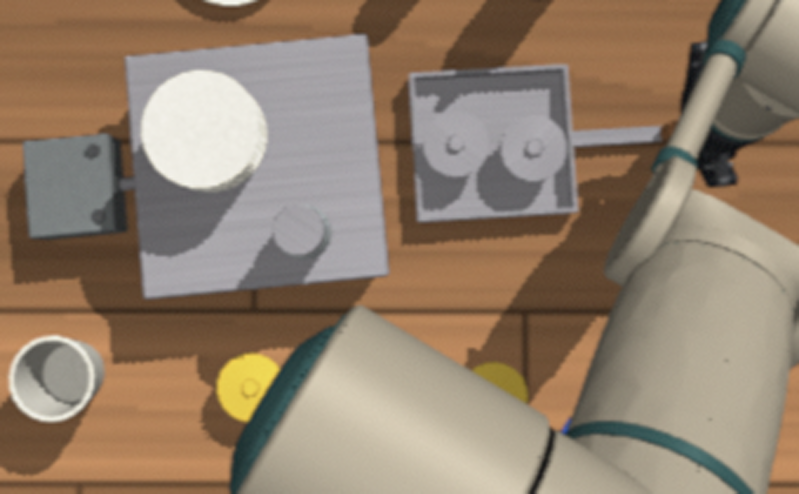

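```bash
python3 - <<'E'
from rel import *
trayfit([(411,74),(568,66),(577,211),(418,222)])
c=manip.get_image('side'); cv2.imwrite('pics/s7.png',cv2.resize(c[100:410,180:480],None,fx=1.9,fy=1.9,interpolation=2))
E
```

```text
tray [ 0.5768 -0.0947  0.0581] res [-0.5 -0.1  0.1 -0.4  0.3  0.8  0.  -0.2] in shelf: x 4.6 y -203.6 mm yaw -0.0389
```

View pics/s7.png

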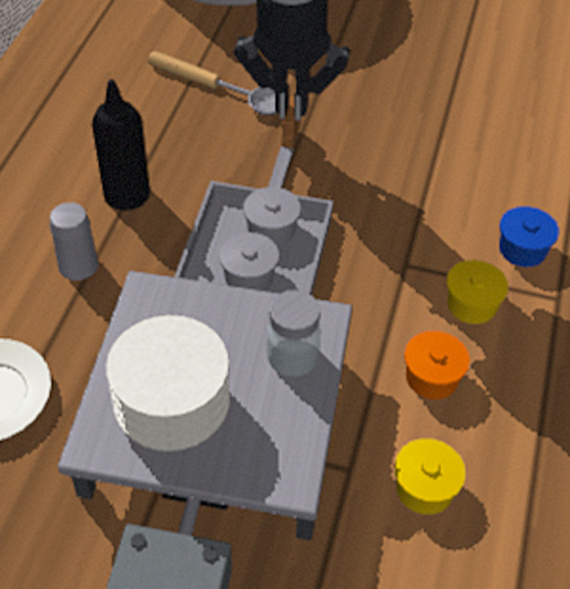

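{"method": "drive_tool", "body": {"steps": [[0, -3, 0, 0, -1], [0, -7, 0, 0, -1], [0, -12, 0, 0, -1], [0, -17, 0, 0, -1], [0, -21, 0, 0, -1]]}}

```text
clock: 8.85
position: [0.5901, -0.2593, 0.0208]
ee_rot: [0.005, 0.999, 0.05, -0.01]
contact_force: [0.1, -6.3, 6.0]
width: 0.0095
```

```bash
python3 - <<'E'
from rel import *
t=manip.get_image('top'); cv2.imwrite('pics/t8.png',cv2.resize(t[160:370,150:490],None,fx=2.35,fy=2.35,interpolation=2))
need((.5903,-.2802),.097,.0205);rel()
print(np.round(tool()[1],4))
E
```

```text
TCP [ 589.9 -258.4   20.7] yaw 0.1004 shift mm [-1.7 21.7  0.4] turn 0.0034 F [ 2.39 -6.08  5.34] w 0.0096 t 8.9
tool in shelf: x 1.7 y -367.8 yaw 0.0034 F along -6.28 side 1.79 up 5.34 t 8.9
[[ 0.9948  0.1003 -0.019 ]
 [ 0.1002 -0.9949 -0.009 ]
 [-0.0198  0.0071 -0.9998]]
```

View pics/t8.png

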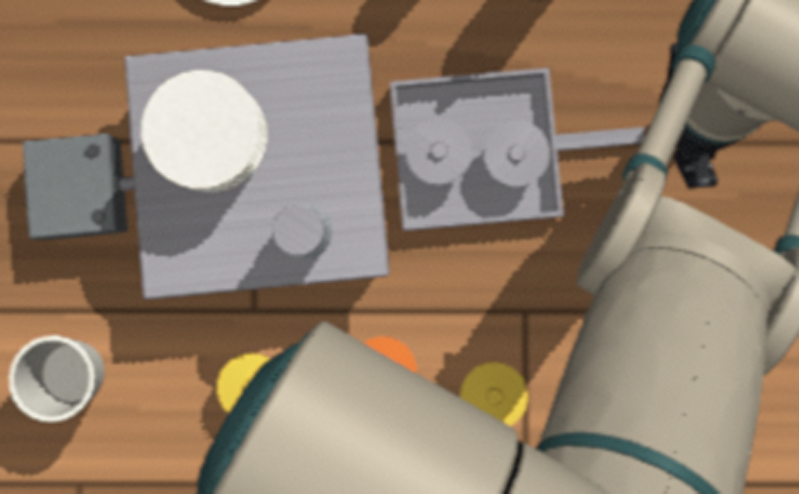

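```bash
python3 - <<'E'
from rel import *
trayfit([(391,82),(549,69),(562,214),(404,230)])
E
```

```text
tray [ 0.5716 -0.0787  0.0914] res [-0.1 -0.  -0.1 -0.4  0.4  0.6 -0.1 -0.2] in shelf: x 1.0 y -187.2 mm yaw -0.0056
```

{"method": "drive_tool", "body": {"steps": [[0, -6, 0, 0, -1], [0, -13, 0, 0, -1], [-1, -20, 0, 0.002, -1], [-1, -27, 0, 0.003, -1], [-1, -34, 0, 0.003, -1]]}}

```text
clock: 9.4
position: [0.5858, -0.2264, 0.0208]
ee_rot: [0.006, 0.999, 0.049, -0.009]
contact_force: [1.6, -4.9, 3.2]
width: 0.0099
```

```bash
python3 - <<'E'
from rel import *
rel()
print(np.round(tool()[1],4),tool()[0])
E
```

```text
tool in shelf: x 0.8 y -335.5 yaw 0.0014 F along -4.99 side 1.12 up 3.24 t 9.4
[[ 0.995   0.0985 -0.018 ]
 [ 0.0982 -0.9951 -0.0128]
 [-0.0192  0.011  -0.9998]] [ 0.58576053 -0.22639038  0.02075074]
```

{"method": "drive_tool", "body": {"steps": [[0, -6, 0, 0, -1], [0, -13, 0, 0, -1], [0, -20, 0, 0, -1], [-0.5, -28, 0, 0.001, -1], [-0.5, -36, 0, 0.001, -1]]}}

```text
clock: 9.9
position: [0.5821, -0.1918, 0.0208]
ee_rot: [0.007, 0.999, 0.049, -0.009]
contact_force: [1.4, -5.7, 4.6]
width: 0.0099
```

{"method": "drive_tool", "body": {"steps": [[0, -6, 0, 0, -1], [0, -13, 0, 0, -1], [0, -20, 0, 0, -1], [0, -28, 0, 0, -1], [0, -36, 0, 0, -1]]}}

```text
clock: 10.4
position: [0.579, -0.1571, 0.0208]
ee_rot: [0.009, 0.999, 0.05, -0.008]
contact_force: [0.6, -6.8, 5.1]
width: 0.0097
```

```bash
python3 - <<'E'
from rel import *
rel()
print(np.round(tool()[1],4),tool()[0])
t=manip.get_image('top'); cv2.imwrite('pics/t9.png',cv2.resize(t[160:370,150:490],None,fx=2.35,fy=2.35,interpolation=2))
c=manip.get_image('side'); cv2.imwrite('pics/s9.png',cv2.resize(c[100:410,180:480],None,fx=1.9,fy=1.9,interpolation=2))
E
```

```text
tool in shelf: x 0.8 y -266.0 yaw 0.0021 F along -6.78 side -0.04 up 5.13 t 10.4
[[ 0.9949  0.0993 -0.0157]
 [ 0.099  -0.9949 -0.0187]
 [-0.0175  0.0171 -0.9997]] [ 0.5790088  -0.15712716  0.02080752]
```

View pics/t9.png

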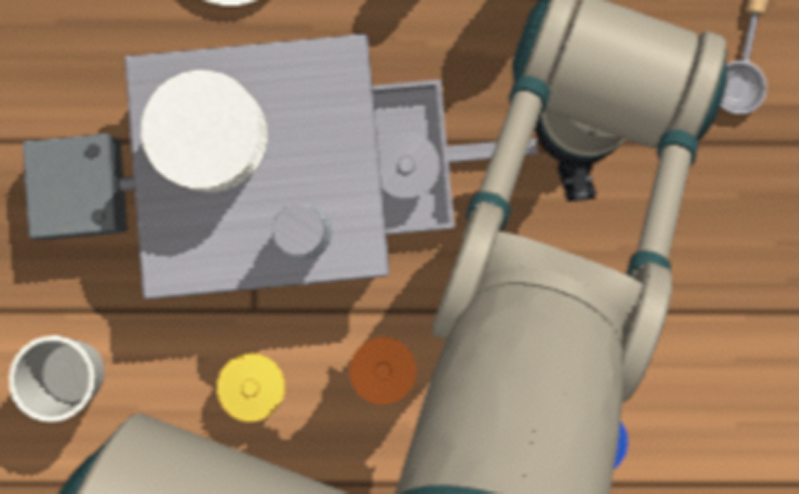

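View pics/s9.png

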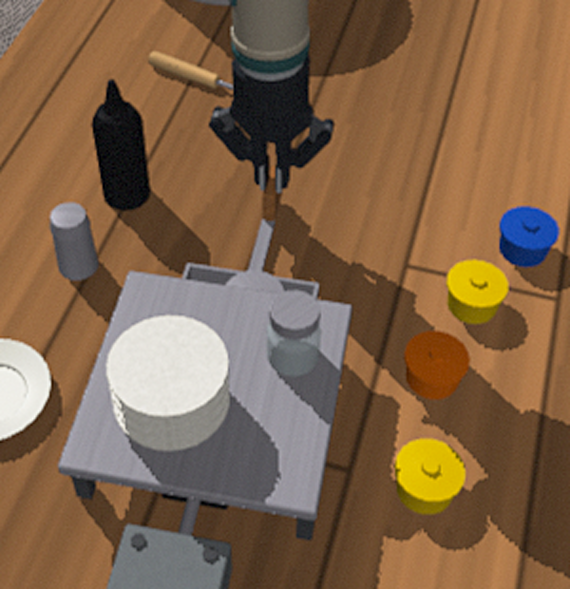

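{"method": "drive_tool", "body": {"steps": [[0, -6, 0, 0, -1], [0, -13, 0, 0, -1], [0, -20, 0, 0, -1], [-0.5, -27, 0, 0.002, -1], [-0.5, -34, 0, 0.002, -1]]}}

```text
clock: 11.0
position: [0.5752, -0.1229, 0.0208]
ee_rot: [0.009, 0.999, 0.049, -0.008]
contact_force: [0.5, -6.5, 5.8]
width: 0.0101
```

{"method": "drive_tool", "body": {"steps": [[0, -5, 0, 0, -1], [0, -10, 0, 0, -1], [0, -14, 0, 0, -1], [0, -18, 0, 0, -1], [0, -21, 0, 0, -1]]}}

```text
clock: 11.5
position: [0.5733, -0.1028, 0.0207]
ee_rot: [0.01, 0.999, 0.05, -0.008]
contact_force: [0.3, -6.6, 5.3]
width: 0.0098
```

```bash
python3 - <<'E'
from rel import *
rel()
print(np.round(tool()[1],4),tool()[0])
E
```

```text
tool in shelf: x 0.3 y -211.4 yaw 0.0022 F along -6.64 side -0.30 up 5.35 t 11.5
[[ 0.9949  0.0994 -0.0148]
 [ 0.099  -0.9949 -0.0215]
 [-0.0169  0.0199 -0.9997]] [ 0.57328765 -0.10284375  0.02073414]
```

{"method": "drive_tool", "body": {"steps": [[0, -2, 0, 0, -1], [0, -4, 0, 0, -1], [0, -6, 0, 0, -1], [0, -8, 0, 0, -1], [0, -10, 0, 0, -1]]}}

```text
clock: 12.0
position: [0.5723, -0.0938, 0.0208]
ee_rot: [0.011, 0.999, 0.05, -0.008]
contact_force: [1.8, -6.3, 3.6]
width: 0.0096
```

{"method": "drive_tool", "body": {"steps": [[0, -1.5, 0, 0, -1], [0, -3, 0, 0, -1], [0, -4.5, 0, 0, -1], [0, -6, 0, 0, -1], [0, -7, 0, 0, -1]]}}

```text
clock: 12.5
position: [0.5715, -0.0875, 0.0208]
ee_rot: [0.012, 0.999, 0.05, -0.008]
contact_force: [0.5, -6.0, 3.2]
width: 0.0094
```

```bash
python3 - <<'E'
from rel import *
rel()
E
```

```text
tool in shelf: x 0.0 y -196.0 yaw 0.0038 F along -5.99 side -0.11 up 3.23 t 12.5
```

{"method": "drive_tool", "body": {"steps": [[0, -1.5, 0, 0, -1], [0, -3, 0, 0, -1], [0, -4.5, 0, 0, -1], [0, -6, 0, 0.002, -1], [0, -7, 0, 0.002, -1]]}}

```text
clock: 13.0
position: [0.5707, -0.0813, 0.0208]
ee_rot: [0.013, 0.999, 0.05, -0.008]
contact_force: [0.5, -6.2, 4.6]
width: 0.01
```

```bash
python3 - <<'E'
from rel import *
rel()
E
```

```text
tool in shelf: x -0.2 y -189.7 yaw 0.0025 F along -6.17 side -0.15 up 4.63 t 13.0
```

{"method": "drive_tool", "body": {"steps": [[0, -1.5, 0, 0, -1], [0, -3, 0, 0, -1], [0, -4.5, 0, 0, -1], [0, -6, 0, 0.002, -1], [0, -7, 0, 0.002, -1]]}}

```text
clock: 13.5
position: [0.5698, -0.0751, 0.0208]
ee_rot: [0.014, 0.999, 0.049, -0.008]
contact_force: [2.0, -6.3, 5.1]
width: 0.0096
```

```bash
python3 - <<'E'
from rel import *
rel()
E
```

```text
tool in shelf: x -0.5 y -183.4 yaw 0.0014 F along -6.41 side 1.36 up 5.13 t 13.5
```

{"method": "drive_tool", "body": {"steps": [[0.1, -1.5, 0, 0, -1], [0.2, -3, 0, 0, -1], [0.3, -4.5, 0, 0, -1], [0.4, -6, 0, 0, -1], [0.5, -7, 0, 0, -1]]}}

```text
clock: 14.0
position: [0.5694, -0.069, 0.0208]
ee_rot: [0.015, 0.999, 0.05, -0.008]
contact_force: [0.6, -6.6, 4.6]
width: 0.0098
```

```bash
python3 - <<'E'
from rel import *
rel()
E
```

```text
tool in shelf: x -0.2 y -177.3 yaw 0.0023 F along -6.62 side -0.01 up 4.58 t 14.0
```

{"method": "drive_tool", "body": {"steps": [[0, -1.5, 0, 0, -1], [0, -3, 0, 0, -1], [0, -4.5, 0, 0, -1], [0, -6, 0, 0.002, -1], [0, -7, 0, 0.002, -1]]}}

```text
clock: 14.5
position: [0.5685, -0.0628, 0.0208]
ee_rot: [0.016, 0.999, 0.049, -0.009]
contact_force: [-0.2, -4.9, 4.2]
width: 0.01
```

```bash
python3 - <<'E'
from rel import *
rel()
E
```

```text
tool in shelf: x -0.6 y -171.1 yaw 0.0011 F along -4.82 side -0.65 up 4.22 t 14.5
```

{"method": "drive_tool", "body": {"steps": [[0.1, -1.5, 0, 0, -1], [0.2, -3, 0, 0, -1], [0.3, -4.5, 0, 0, -1], [0.4, -6, 0, 0, -1], [0.5, -7, 0, 0, -1]]}}

```text
clock: 15.0
position: [0.5682, -0.057, 0.0208]
ee_rot: [0.017, 0.999, 0.05, -0.009]
contact_force: [1.0, -8.3, 4.5]
width: 0.0098
```

```bash
python3 - <<'E'
from rel import *
rel()
E
```

```text
tool in shelf: x -0.3 y -165.2 yaw 0.0025 F along -8.40 side 0.23 up 4.49 t 15.0
```

{"method": "drive_tool", "body": {"steps": [[0, -1, 0, 0, -1], [0, -2, 0, 0, -1], [0, -3, 0, 0.001, -1], [0, -4, 0, 0.001, -1]]}}

```text
clock: 15.4
position: [0.5679, -0.0547, 0.0208]
ee_rot: [0.019, 0.999, 0.05, -0.009]
contact_force: [1.1, -8.7, 3.0]
width: 0.0098
```

```bash
python3 - <<'E'
from rel import *
rel()
E
```

```text
tool in shelf: x -0.3 y -162.9 yaw 0.0028 F along -8.72 side 0.24 up 3.02 t 15.4
```

{"method": "drive_tool", "body": {"steps": [[0, -1.2, 0, 0, -1], [0, -2.4, 0, 0, -1], [0, -3.6, 0, 0.001, -1], [0, -4.5, 0, 0.001, -1]]}}

```text
clock: 15.8
position: [0.5679, -0.0524, 0.0208]
ee_rot: [0.021, 0.998, 0.05, -0.008]
contact_force: [1.3, -10.5, 2.3]
width: 0.0097
```

```bash
python3 - <<'E'
from rel import *
rel()
for i in range(4): manip.get_image('wrist'); rel()
E
```

```text
tool in shelf: x -0.2 y -160.7 yaw 0.0035 F along -10.55 side 0.24 up 2.33 t 15.8
tool in shelf: x -0.2 y -160.6 yaw 0.0035 F along -9.76 side -0.39 up 3.69 t 15.85
tool in shelf: x -0.2 y -160.6 yaw 0.0033 F along -9.71 side 0.68 up 2.97 t 15.9
tool in shelf: x -0.2 y -160.6 yaw 0.0034 F along -9.85 side 1.22 up 3.70 t 15.95
tool in shelf: x -0.2 y -160.6 yaw 0.0033 F along -9.28 side 1.10 up 3.07 t 16.0
```

{"method": "drive_tool", "body": {"steps": [[0, -1.4, 0, 0, -1], [0, -2.8, 0, 0, -1], [0, -4, 0, 0.002, -1], [0, -5, 0, 0.002, -1]]}}

```text
clock: 16.4
position: [0.5678, -0.0503, 0.0208]
ee_rot: [0.023, 0.998, 0.05, -0.008]
contact_force: [2.0, -11.9, 2.4]
width: 0.0096
```

```bash
python3 - <<'E'
from rel import *
rel()
im=manip.get_image('side');rel()
cv2.imwrite('pics/s10.png',cv2.resize(im[100:410,180:480],None,fx=1.9,fy=1.9,interpolation=2))
for i in range(2): manip.get_image('wrist'); rel()
E
```

```text
tool in shelf: x -0.0 y -158.5 yaw 0.0034 F along -12.07 side 0.88 up 2.36 t 16.4
tool in shelf: x -0.0 y -158.4 yaw 0.0033 F along -12.19 side 1.12 up 2.66 t 16.45
tool in shelf: x 0.0 y -158.4 yaw 0.0033 F along -10.76 side 0.57 up 3.29 t 16.5
tool in shelf: x -0.0 y -158.4 yaw 0.0033 F along -11.49 side 0.88 up 2.46 t 16.55
```

View pics/s10.png

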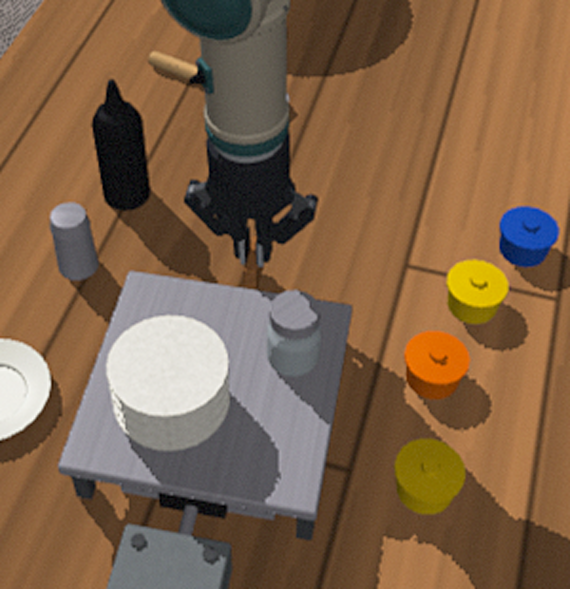

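{"method": "drive_tool", "body": {"steps": [[0, -1.5, 0, 0, -1], [0, -3, 0, 0, -1], [0, -4.5, 0, 0.002, -1], [0, -5.5, 0, 0.003, -1], [0, -6, 0, 0.003, -1]]}}

```text
clock: 17.05
position: [0.5678, -0.0478, 0.0208]
ee_rot: [0.026, 0.998, 0.05, -0.008]
contact_force: [2.4, -14.5, 2.3]
width: 0.0098
```

```bash
python3 - <<'E'
from rel import *
rel()
for i in range(5): manip.get_image('wrist'); rel()
E
```

```text
tool in shelf: x 0.1 y -156.1 yaw 0.0030 F along -14.72 side 1.00 up 2.30 t 17.05
tool in shelf: x 0.1 y -156.0 yaw 0.0029 F along -14.54 side 0.54 up 3.38 t 17.1
tool in shelf: x 0.1 y -156.0 yaw 0.0029 F along -13.88 side 0.69 up 2.85 t 17.15
tool in shelf: x 0.1 y -156.0 yaw 0.0027 F along -12.62 side 0.32 up 3.12 t 17.2
tool in shelf: x 0.2 y -156.0 yaw 0.0027 F along -13.91 side -0.48 up 2.70 t 17.25
tool in shelf: x 0.2 y -156.0 yaw 0.0027 F along -15.19 side -0.14 up 2.90 t 17.3
```

{"method": "drive_tool", "body": {"steps": [[0, 0, 0, 0, 0.2], [0, 0, 0, 0, 0.2], [0, 0, 0, 0, 0.2], [0, 0, 0, 0, 0.2], [0, 0, 0, 0, 0.2]]}}

```text
clock: 17.8
position: [0.5673, -0.0472, 0.0205]
ee_rot: [0.026, 0.998, 0.05, -0.008]
contact_force: [-0.1, 0.3, -0.5]
width: 0.0511
```

```bash
python3 - <<'E'
from rel import *
rel()
im=manip.get_image('wrist');rel(); cv2.imwrite('pics/w11.png',im); print(tool()[2]['width'])
E
```

```text
tool in shelf: x -0.3 y -155.4 yaw 0.0030 F along 0.34 side -0.08 up -0.50 t 17.8
tool in shelf: x -0.1 y -155.5 yaw 0.0031 F along -0.54 side 0.27 up 0.55 t 17.85
0.05111428166008752
```

View pics/w11.png

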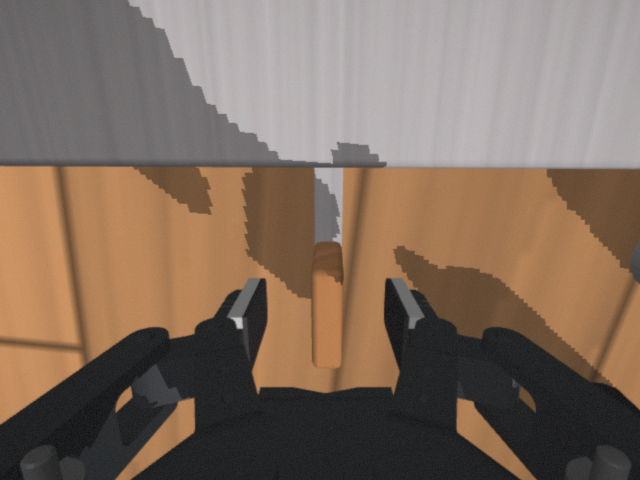

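{"method": "drive_tool", "body": {"steps": [[0, 1, -8, 0, 0.2], [0, 3, -25, 0, 0.2], [0, 7, -55, 0, 0.2], [0, 14, -95, 0, 0.2], [0, 20, -120, 0, 0.2]]}}

```text
clock: 18.35
position: [0.5723, -0.0611, 0.1449]
ee_rot: [0.026, 0.998, 0.05, -0.006]
contact_force: [-0.2, 0.4, 0.7]
width: 0.0509
```

{"method": "drive_tool", "body": {"steps": [[0, 25, -10, 0, 0.2], [0, 60, -20, 0, 0.2], [0, 100, -20, 0, 0.2], [0, 140, -20, 0, 0.2], [0, 160, -20, 0, 0.2]]}}

```text
clock: 18.85
position: [0.589, -0.2221, 0.1741]
ee_rot: [0.027, 0.998, 0.049, -0.006]
contact_force: [-0.4, 0.7, -0.1]
width: 0.0515
```

{"method": "drive_tool", "body": {"steps": [[0, 0, 0, 0, 0.2], [0, 0, 0, 0, 0.2], [0, 0, 0, 0, 0.2]]}}

```text
clock: 19.15
position: [0.5886, -0.2204, 0.174]
ee_rot: [0.026, 0.998, 0.05, -0.006]
contact_force: [-0.3, -0.9, 0.4]
width: 0.051
```

```bash
python3 - <<'E'
from rel import *
rel()
for n in('top','side','wrist'):
    im=manip.get_image(n); cv2.imwrite(f'pics/{n}12.png',im)
im=cv2.imread('pics/top12.png');cv2.imwrite('pics/t12.png',cv2.resize(im[160:370,150:490],None,fx=2.35,fy=2.35,interpolation=2))
E
```

```text
tool in shelf: x 4.2 y -329.8 yaw 0.0023 F along -0.86 side -0.36 up 0.37 t 19.15
```

View pics/t12.png

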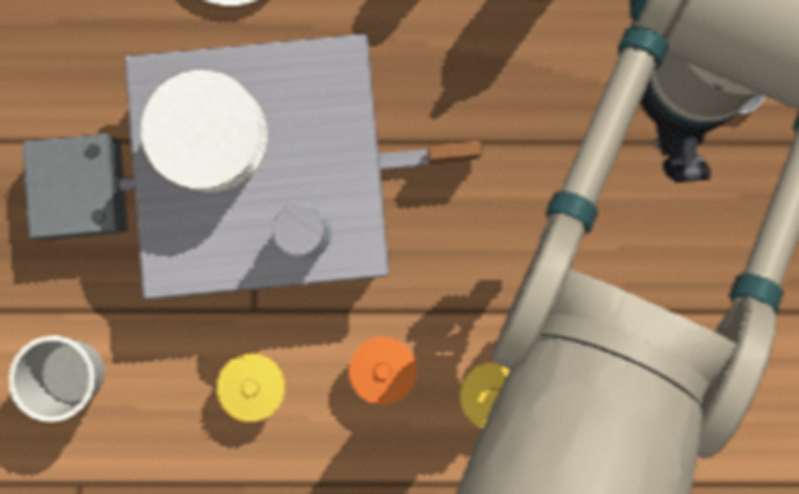

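View pics/side12.png

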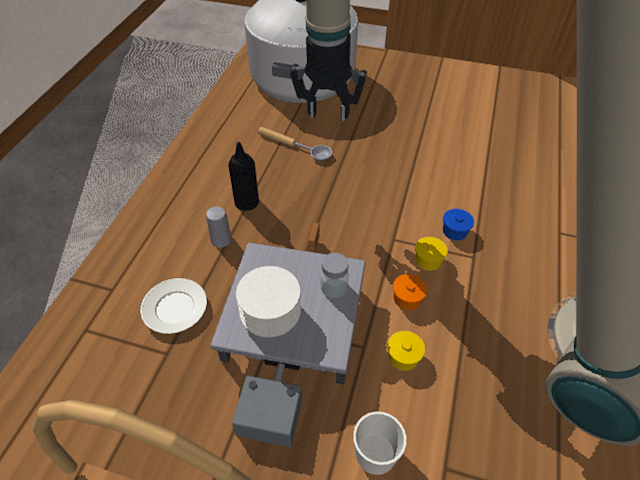

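View pics/wrist12.png

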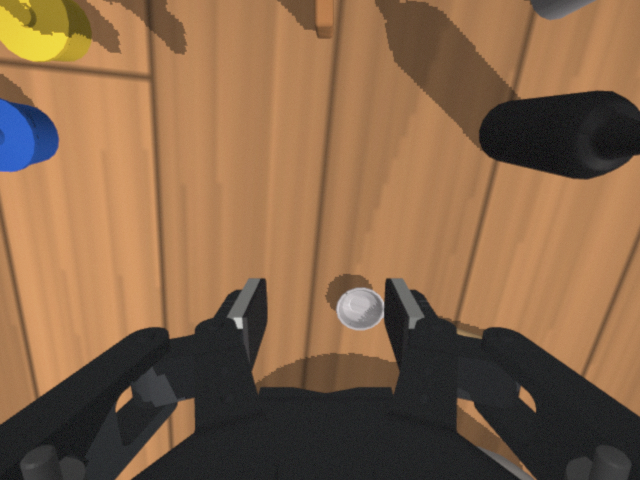

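```bash
python3 - <<'E'
from rel import *
g=toplane('top',np.array([(429,154),(480,149)])/2.35+[150,160],.052); c=g.mean(0); d=c-SH[:2]; cs,sn=np.cos(.097),np.sin(.097)
print(g,'grip in shelf',1e3*(cs*d[0]+sn*d[1]),1e3*(-sn*d[0]+cs*d[1]))
E
```

```text
[[ 0.56360241 -0.03366136]
 [ 0.56836377 -0.08050889]] grip in shelf -2.520024543396386 -165.11724891766042
```

```bash
python3 - <<'E'
from rig import manip
print(manip.sign_off())
E
```

```text
the job is handed in; nothing more can be done
None
```

I slid the tray by its grip squarely under the shelf, pressed the buffer, let go and handed the job in after about 19 s. No verdict came back, and no check showed a failure.

- **Press:** The wrist felt about 14.1 N in total. About 6.2 N of that was drag measured while sliding, which leaves about 8 N on the spring. Counting the travel past first contact puts it nearer 8–9 N. Both figures are good to about 1 N, and both are well below 13 N.
- **Resting place:** With the gripper off, the tray settled about 4–5 mm back. By the top camera, its grip is about 2.5 mm off the shelf's centre line. By position the buffer is still pressed about 5 mm, but this comes from the grip's position, since the contact itself is hidden under the shelf.
- **Squareness:** The tray sat within about 0.006 rad of square just before it entered, and the tool held within about 0.004 rad of square after that.
- **Pots and other things:** Both pots stood upright when last seen, before they went under the shelf; I could not see them afterwards. The other things I could see in the last pictures had not moved.
- **Arm drift:** The arm leaned about 3° under load, but its height stayed steady and it pressed lightly down on the tray throughout, so I saw no sign of lifting.

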